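Press the plug home with the locking clamp

ROBOT

A 6-joint arm with a two-finger parallel gripper is mounted at the origin on the work surface. World frame = base frame: x ahead of the robot, y to its left, z up, the work surface at z = 0. Lengths are in m, angles in rad, forces in N, time in s.
With the tool pointing down it reaches from about 0.35 to 1 m from the base axis. Payload 7.1 kg.
Tool frame: the origin (TCP) lies on the centre line of the jaws, within the pads' length; the fingertips stand 14 mm ahead of it and the grasp point (between the pads) lies 5 mm behind it; z points along the fingers, y is the line along which they close (so a half turn about z gives the same grasp; the last joint's range is limited). The gripper opens to 85 mm and grips with 20 to 120 N. Pads are 22 mm wide; open, the fingers measure 114 mm over their backs; the gripper's body (76 mm by 85 mm) begins 54 mm behind the grasp point. The pads swing forward as they close: fully open they stand 13 mm farther back than shut.
Start: joints at [-1.18, 0.423, 1.63, -0, 1.089, -0.019], TCP at [0.249, -0.573, 0.245] pointing down, gripper open.
Joint ranges: [-3, 3], [-0.9, 2.11], [0.09, 2.58], [-1.31, 4.45], [0.11, 2.69], [-2.54, 2.54]. Speed limits (rad/s): [2.39, 2.39, 3.01, 3.14, 3.14, 3.14].

INTERFACE

Orientations are given as a 3x3 rotation matrix whose columns are the frame's x, y, z axes.
In Python, from station import manip, imaging gives the robot as it stands.
- The arm moves only by the shell command python3 -m handwheel 'ROWS' [FORCE]. ROWS is a JSON object of lists of equal length, an entry for each row: "slide": the shift along the tool's x, y, z in cm, a list of three; "twist": the turn, a rotation vector about the tool's x, y, z in degrees, a list of three; "jaw": the opening, from 0 (shut) to 1 (fully open). In form: {"slide": [[dx, dy, dz], ...], "twist": [[rx, ry, rz], ...], "jaw": [jaw, ...]}. A call has exactly 8 rows; each row shifts and turns the commanded pose from where the row before left it, along the tool's axes as they then stand; what a row does not reach is not made up. A row lasts 1/12 s, in which the tool goes at most 41.7 mm and 7.16 degrees, less where a joint would pass 70% of its speed; a pose out of reach is approached as far as the arm can. A call is refused whole if a number of a shift passes 4.17 or a number of a turn 7.16, either way. A call with a gripper value outside its range is refused whole. The fingers move at their own pace and stop on an object; FORCE is the grip in N (left out, the last holds). Time passes only in rows, so rows that do not move let the fingers close, or fill a call up. It gives the time, the measured TCP pose, the force, the opening and the grip force at its end, in the units of the state.
- manip.get_obs(): the state, without advancing time (a new reading comes with each control period).
- imaging.get_image(name): name is "scene" or "top"; returns the picture (384x512x3 uint8, red, green, blue); there is no depth.
- imaging.camera_info(name): a dict with "camera_matrix" (3x3 intrinsics, pixels), "R" (3x3) and "t" (3): a world point X has camera coordinates R X + t. Camera axes: x right, y down, z forward; pixel columns grow to the right and rows downward; lengths in m; the calibration is good to about 2 mm. A picture is of the moment at which its call begins. camera_info takes no time and is no camera call.
- manip.hand_in(): hands the job in; it is judged then, once.
The state is a dict: "time": time; "qpos": joint angles; "qvel": joint speeds; "tau": joint torques, N m; "eef_pos": TCP position; "tool_rot": TCP orientation; "wrist_force": force on the tool from outside, world axes, zero at the start; "moment": the same for the moment, N m; "opening": finger opening in m; "grasp_force": force on a finger pad.
Only numpy, scipy, OpenCV 4.12 (cv2) and the standard library are available. Lean on these libraries where they do the work, as an engineer would, in place of code of your own. Each camera call takes 0.05 s, during which the arm holds its last target. There are 200 camera calls.

TASK

Slide the aluminium slide carrier along its channel until it is fully home against the end stop, then push the clamp's handle down over centre so that it locks by itself and presses the brass plug flush into the carrier; take the hand off and let it grip for a second. Then flick the release lever: press it down until the jaw has sprung open, without touching the handle; let go, and leave the carrier seated and the clamp open. Never lean on the clamp or the carrier with more than about 25 N, and leave the things lying around alone.

Things in the scene. Friction and masses are not known exactly. Their poses are not given: they have to be found in the camera images.
- clamp: Steel bench locking clamp, bolted down. Origin on the table under the handle's pivot; z up, the handle reaches to +y, the jaw to -y; a carrier channel runs along x across the -y end. Two upright side plates (x = +-18 mm, y -75 to +15 mm, up to 90 mm high) hold handle and jaw; two small ones (x = +-14 mm, y 100 to 120 mm, 54 mm high) hold the release lever.
- stop_face (a point): Foot of the channel's end stop (clamp x = 61 mm, y = -122 mm, z = 10 mm, the channel floor). The channel runs from here 186 mm towards -x, where it is open: 47 mm wide, between rails 5 mm high and 6 mm thick. The stop is 10 mm high. The carrier slides in +x; seated, its end face touches the stop and its origin is 60 mm from here.
- handle: Steel handle with rubber grip, 24 mm wide (x), 14 thick, 130 long, its y axis along the bar, origin at its pivot. It starts raised 1.0 to 1.2 rad above level, stays where it is left; push it down. After 0.03 to 0.6 rad of free play it takes the toggle along. Past centre the toggle pulls itself 0.045 rad further onto a rigid stop and stays locked; short of centre it springs back.
- handle_pivot (a point): Pivot of the handle, 75 mm above the table. The clamp's setting differs each time: centre lies between 0.23 rad above level and 0.14 below, the rigid stop about 0.045 rad lower. It cannot be seen and must be felt: the resistance, rising from 0.4 to 0.75 rad above level, falls to nothing at centre.
- handle_end (a point): Point to push on: on the handle's upper face (z = +7 mm), 115 mm from its pivot along the bar; its axes are those of the handle. Pushing takes about 1 to 2 N at first, up to 7 to 14 N as the plug goes in and the jaw squeezes, then next to nothing past centre.
- jaw: The clamp's pressing arm, steel, 18 mm wide, 75 mm long towards -y. Origin at its pivot (clamp y = -57 mm, 45 mm above the table). Driven by the toggle; a spring-loaded 18 mm rubber pad hangs below its end and comes down over the middle of the seated carrier (clamp x = 0, y = -122 mm).
- release_lever: The release lever: a rocker 145 mm long below the handle, origin at its pivot (clamp y = +110 mm, 44 mm above the table), level at rest. Its inner end lies under the toggle's arm below the handle, 2 to 18 mm clear of it when locked. Pressing its outer tab down pries the handle back over centre and the clamp springs open; let go, the lever springs back up.
- lever_tab (a point): Middle of the upper face of the lever's flat tab, 26 mm (x) by 30 mm (y), 65 mm from the lever's pivot, beyond the handle's end; 47 mm above the table at rest. Axes are the lever's. Pressed from above with 3 to 8 N it moves up to 30 mm; the clamp lets go after 5 to 26 mm.
- carrier: Loose aluminium slide carrier, 120 mm (x) by 44 mm (y) by 12 mm, 0.17 kg, with two glass windows, lying in the channel 28 to 55 mm short of the stop. Origin at the centre of its underside, axes like the clamp's. Push its -x end face, of which the upper 7 mm stand above the rails.
- plug_top (a point): Centre of the top of the brass plug, 12 mm across, in the middle of the carrier; it stands 4 to 5 mm proud of the carrier's top face (17 mm above the carrier's origin when 5 mm proud, 12 mm when flush). It is a press fit: about 40 N to move.
- mouse: Bystander: round black pointing device, 62 mm wide, 33 mm high. Origin under its centre.
- screwdriver: Bystander: screwdriver 180 mm long lying on the table.
- jar: Bystander: small jar, 44 mm wide, 60 mm high. Origin under its centre.
- tip_box: Bystander: box of pipette tips, 85 by 120 by 55 mm. Origin under its centre.
Things that resemble listed ones, but are neither listed nor needed, are in the scene too. Several things have the shape of the carrier; the one meant has the colours described above.

How it is judged:
On the way, in this order (a step that is already met when the one before it is completed fails the run):
1. the carrier is home against the stop (x of carrier in the frame of clamp above -0.003 m), for 0.2 s.
2. with the fingers touching nothing, the jaw grips the carrier with over 30 N and the plug is flush (contact force between jaw and carrier above 30 N and contact force between the fingers and anything else below 0.5 N and z of plug_top in the frame of carrier below 0.0132 m and x of carrier in the frame of clamp above -0.003 m), for 0.5 s.
3. the fingers press the release lever down, not touching the handle, and the jaw has let go (z of lever_tab in the frame of clamp below 0.041 m and contact force between the fingers and release_lever above 0.2 N and contact force between the fingers and handle below 0.3 N and contact force between jaw and carrier below 0.5 N), for 0.1 s.
At the end, for the whole second after the job is handed in: The carrier is within 4 mm of the stop, the plug's top is within 1.2 mm of the carrier's top face, the jaw touches nothing, the pushing point of the handle is at least 117 mm above the table (clearly open), all at rest (x of carrier in the frame of clamp above -0.003 m and z of plug_top in the frame of carrier below 0.0132 m and contact force between jaw and carrier below 0.5 N and z of handle_end in the frame of clamp above 0.117 m and linear speed of carrier below 0.02 m/s and angular speed of handle below 0.1 rad/s).
It fails at once if the clamp is pushed with more than 25 N (contact force between the fingers and clamp above 25 N).
It fails at once if the carrier is pushed with more than 25 N (contact force between the fingers and carrier above 25 N).
It fails at once if a bystander is moved by more than 20 mm (distance of any of mouse, screwdriver, jar, tip_box from where it was at the start of the episode above 0.02 m).
It also fails if it takes over 72 s, if anything falls off the work surface, if the arm or the gripper's body presses on something with over 40 N, if the wrist force passes 120 N, or if a joint passes its speed limit or range.

## Working session

There is one attempt and no reset: what is moved stays moved. The work goes in short steps, Python scripts to look and compute and a shell command to move; the robot and the scene stay as the last step left them, time stands still between calls to the robot, and variables do not carry over. Pictures are saved under pics/ and viewed, at most 10 in all, crops included, and the job is handed in when it is done.

```bash
mkdir -p pics; ls; cat > h.py <<'E'
import numpy as np,cv2
from station import manip,imaging
def ray(cam,uv,z):
    c=imaging.camera_info(cam);K,R,t=map(np.array,(c["camera_matrix"],c["R"],c["t"]))
    o=-R.T@t.ravel();d=R.T@np.linalg.solve(K,[uv[0],uv[1],1.]);return o+d*(z-o[2])/d[2]
def proj(cam,X):
    c=imaging.camera_info(cam);K,R,t=map(np.array,(c["camera_matrix"],c["R"],c["t"]))
    p=K@(R@np.array(X)+t.ravel());return p[:2]/p[2]
def save(cam,name,crop=None,s=1):
    im=imaging.get_image(cam)[...,::-1]
    cv2.imwrite("pics/full_"+name,im)
    if crop: im=im[crop[1]:crop[3],crop[0]:crop[2]]
    cv2.imwrite("pics/"+name,cv2.resize(im,None,fx=s,fy=s,interpolation=cv2.INTER_CUBIC))
E
python3 - <<'E'
from h import *
a=imaging.get_image("top")[...,::-1];b=imaging.get_image("scene")[...,::-1]
cv2.imwrite("pics/t0.png",a);cv2.imwrite("pics/s0.png",b)
for c in("top","scene"):
    i=imaging.camera_info(c);R=np.array(i["R"]);print(c,-R.T@np.array(i["t"]).ravel(),R.round(2).tolist(),i["camera_matrix"])
o=manip.get_obs();print({k:np.round(v,3).tolist() for k,v in o.items()})
E
```

```text
pics
top [0.47382072 0.02301952 1.28232375] [[-0.02, -1.0, 0.0], [-1.0, 0.02, -0.08], [0.08, -0.01, -1.0]] [[389.59777879   0.         254.23509266]
 [  0.         389.59777879 194.57171331]
 [  0.           0.           1.        ]]
scene [ 1.13914281 -0.24035621  0.96771404] [[0.39, 0.92, 0.01], [0.73, -0.31, -0.6], [-0.55, 0.25, -0.8]] [[378.38545405   0.         261.77231718]
 [  0.         378.38545405 193.31224117]
 [  0.           0.           1.        ]]
{'time': 0.1, 'qpos': [-1.18, 0.424, 1.631, 0.0, 1.089, -0.019], 'qvel': [0.001, -0.002, -0.004, 0.002, 0.0, 0.001], 'tau': [0.0, -55.842, -28.244, 0.0, 0.003, -0.0], 'eef_pos': [0.249, -0.573, 0.245], 'tool_rot': [[0.917, 0.398, -0.001], [0.398, -0.917, 0.001], [0.0, -0.001, -1.0]], 'wrist_force': [-1.005, -0.212, 0.096], 'moment': [-0.012, -0.011, -0.003], 'grasp_force': 0.0, 'opening': 0.085}
```

View pics/t0.png

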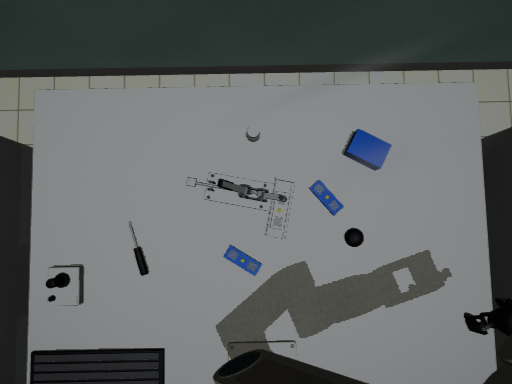

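View pics/s0.png

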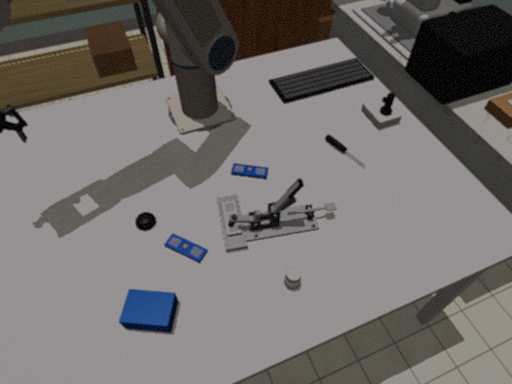

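The clamp is at about (245,195) in top and (270,220) in scene. Three things have the carrier's shape. Two are blue decoys, at top (326,197) and (243,260). The aluminium one lies in the channel at top (280,207), which fits the description. I'll confirm it in one enlarged crop.

```bash
python3 - <<'E'
import cv2
a=cv2.imread("pics/t0.png")[160:250,180:305];b=cv2.imread("pics/s0.png")[170:260,210:345]
a=cv2.resize(a,(750,540),interpolation=cv2.INTER_CUBIC);cv2.imwrite("pics/t0c.png",a)
b=cv2.resize(b,(797,531),interpolation=cv2.INTER_CUBIC);cv2.imwrite("pics/s0c.png",b)
E
```

```text
(no output)
```

View pics/t0c.png

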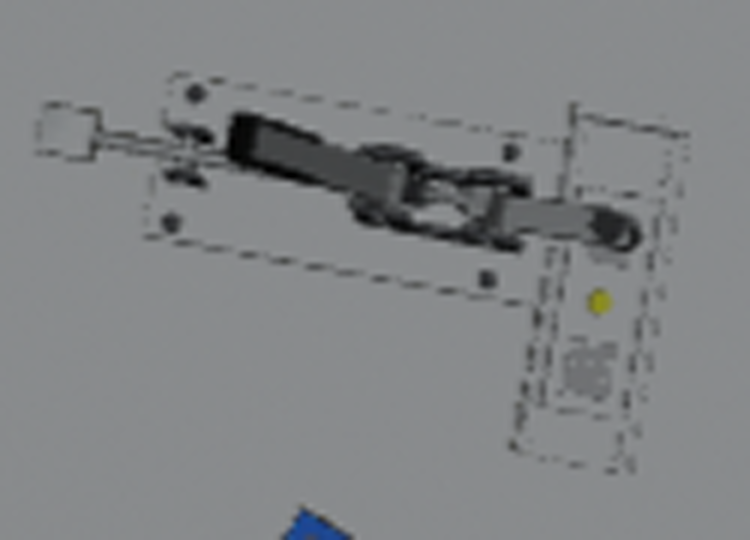

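View pics/s0c.png

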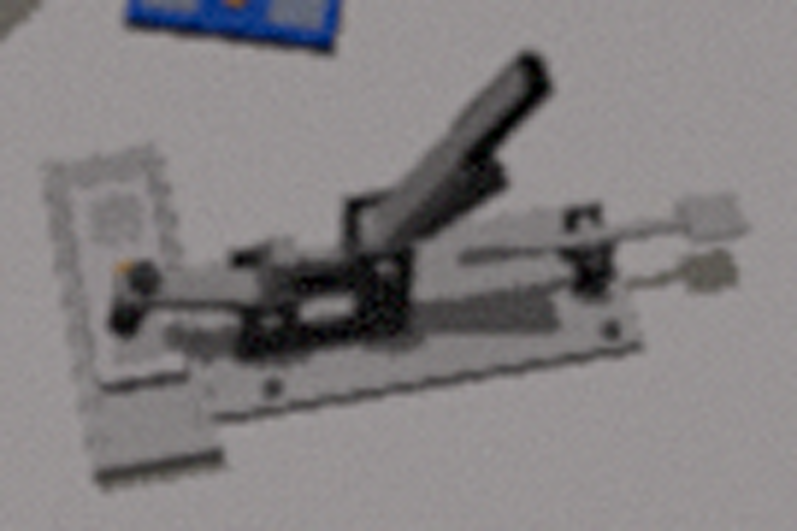

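The crops confirm it: a silver carrier with a brass plug (top 279.8,210.3) sits in the channel, short of the stop. The lever tab's centre is at top (191.5,182.0). Next I compute the clamp pose.

```bash
python3 - <<'E'
from h import *
f=lambda u,v:(180+(u+.5)/6-.5,160+(v+.5)/6-.5)
g=lambda u,v:(210+(u+.5)/5.904-.5,170+(v+.5)/5.9-.5)
P=lambda u,v,z:ray("top",f(u,v),z)
tab=P(69,132,.047);plug=P(599,302,.0265)
print("tab",tab,"scene",ray("scene",g(710,217),.047),"plug",plug, ray("scene",g(124,266),.0265))
for a,b,z in(((172,77),(565,142),.005),((148,236),(540,303),.005),((513,447),(574,107),.015),((630,470),(686,134),.015)):
    d=P(*a,z)-P(*b,z);print(np.linalg.norm(d),np.degrees(np.arctan2(d[1],d[0])),P(*a,z),P(*b,z))
# base mid line
ends=[(P(172,77,.005)+P(148,236,.005))/2]
print("base +y end mid",ends)
for n,uv in(("carrier -x end",(580,413)),("carrier+x end",(625,195))):print(n,P(*uv,.022))
hd=P(245,138,.16);print("handle tip z.16",hd)
print("scene stop line",ray("scene",g(102,475),.02),ray("scene",g(222,455),.02),"carrier end",ray("scene",g(102,385),.022),ray("scene",g(185,375),.022))
print("scene handle tip", ray("scene",g(533,60),.16),"channel open",ray("scene",g(48,160),.015),ray("scene",g(155,148),.015))
E
```

```text
tab [0.62043746 0.21566822 0.047     ] scene [0.62466132 0.21185081 0.047     ] plug [ 0.52574909 -0.06522331  0.0265    ] [ 0.52466793 -0.06747017  0.0265    ]
0.21922302611472638 79.50569811284846 [0.65485718 0.16539835 0.005     ] [ 0.6149284  -0.05015774  0.005     ]
0.21762584096800358 79.23223072793863 [0.56734931 0.17932689 0.005     ] [ 0.52669056 -0.0344671   0.005     ]
0.18781298625889456 168.57565928771126 [ 0.44886125 -0.01773912  0.015     ] [ 0.63295312 -0.05493994  0.015     ]
0.1850466966262106 169.04950198081715 [ 0.43533173 -0.08057028  0.015     ] [ 0.61700903 -0.1157219   0.015     ]
base +y end mid [array([0.61110325, 0.17236262, 0.005     ])]
carrier -x end [ 0.46649391 -0.05389396  0.022     ]
carrier+x end [ 0.58360193 -0.08101414  0.022     ]
handle tip z.16 [0.60256488 0.1131754  0.16      ]
scene stop line [ 0.62914422 -0.11779563  0.02      ] [ 0.64134236 -0.06098008  0.02      ] carrier end [ 0.58344723 -0.10101582  0.022     ] [ 0.59390724 -0.06149011  0.022     ]
scene handle tip [0.57701593 0.12431226 0.16      ] channel open [ 0.43795994 -0.07892224  0.015     ] [ 0.45243947 -0.02374554  0.015     ]
```

```bash
Z='[0,0,0]'
python3 -m handwheel '{"slide":[[0,0,0],[0,0,0],[0,0,0],[0,0,0],[0,0,0],[0,-4,0],[0,-4,0],[0,-4,0]],"twist":[[0,0,6.86],[0,0,6.86],[0,0,6.86],[0,0,6.86],[0,0,6.86],[0,0,0],[0,0,0],[0,0,0]],"jaw":[0,0,0,0,0,0,0,0]}' 30
python3 -m handwheel '{"slide":[[0,-4,0],[0,-4,0],[0,-4,0],[0,-4,0],[0,-4,0],[0,-4,0],[0,-4,0],[0,-4,0]],"twist":[[0,0,0],[0,0,0],[0,0,0],[0,0,0],[0,0,0],[0,0,0],[0,0,0],[0,0,0]],"jaw":[0,0,0,0,0,0,0,0]}'
python3 -m handwheel '{"slide":[[2.5,-3,0],[2.5,-3,0],[2.6,-3,0],[0,-1.6,3],[0,0,4],[0,0,4],[0,0,1.5],[0,0,0]],"twist":[[0,0,0],[0,0,0],[0,0,0],[0,0,0],[0,0,0],[0,0,0],[0,0,0],[0,0,0]],"jaw":[0,0,0,0,0,0,0,0]}'
python3 - <<'E'
from h import *
o=manip.get_obs();print({k:np.round(o[k],4).tolist() for k in("time","eef_pos","tool_rot","wrist_force","opening")})
E
```

```text
time: 0.77
eef_pos: [0.2712, -0.4539, 0.2445]
tool_rot: [[0.982, -0.189, -0.001], [-0.189, -0.982, 0.001], [-0.001, -0.001, -1.0]]
wrist_force: [1.4, 0.1, 1.1]
opening: -0.0001
grasp_force: 0.0
time: 1.43
eef_pos: [0.3312, -0.1392, 0.2453]
tool_rot: [[0.982, -0.188, 0.0], [-0.188, -0.982, 0.0], [0.0, -0.0, -1.0]]
wrist_force: [0.9, -0.5, -0.8]
opening: 0.0003
grasp_force: 0.0
time: 2.1
eef_pos: [0.4233, -0.0505, 0.1169]
tool_rot: [[0.982, -0.187, -0.008], [-0.187, -0.982, 0.001], [-0.008, 0.0, -1.0]]
wrist_force: [-0.6, 0.2, -0.1]
opening: 0.0004
grasp_force: 0.0
{'time': 2.1, 'eef_pos': [0.4233, -0.0505, 0.1169], 'tool_rot': [[0.9823, -0.1872, -0.0079], [-0.1872, -0.9823, 0.0012], [-0.008, 0.0003, -1.0]], 'wrist_force': [-0.5858, 0.1509, -0.1425], 'opening': 0.0004}
```

```bash

python3 -m handwheel '{"slide":[[0,0,2],[0,0,2],[0,0,2],[0,0,1.5],[0,0,0.8],[0,0,0.3],[0,0,0],[0,0,0]],"twist":[[0,0,0],[0,0,0],[0,0,0],[0,0,0],[0,0,0],[0,0,0],[0,0,0],[0,0,0]],"jaw":[0,0,0,0,0,0,0,0]}'
python3 - <<'E'
from h import *
save("scene","s1.png",(190,150,320,260),6)
E
```

```text
time: 2.77
eef_pos: [0.4269, -0.0513, 0.0352]
tool_rot: [[0.982, -0.188, 0.001], [-0.188, -0.982, -0.0], [0.001, -0.0, -1.0]]
wrist_force: [-0.1, -0.5, 0.1]
opening: 0.0001
grasp_force: 0.0
```

View pics/s1.png

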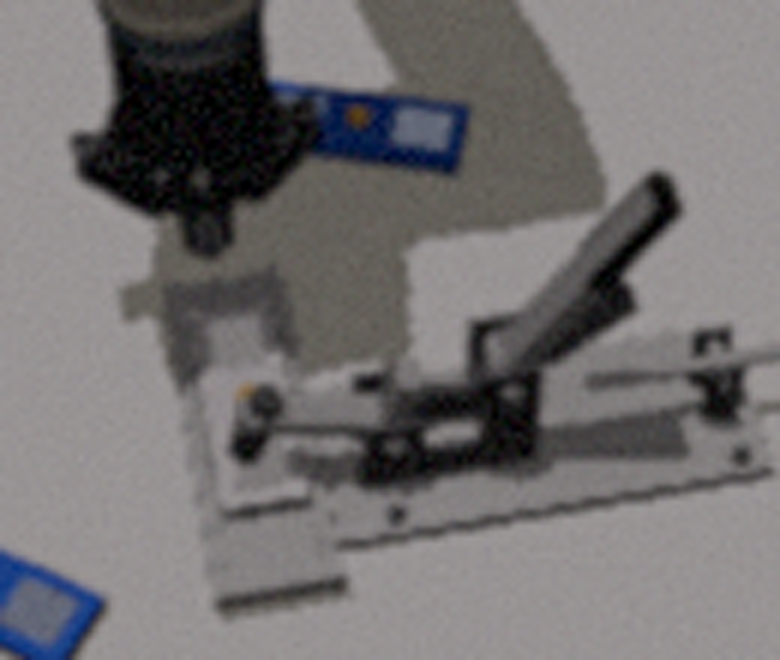

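The shut fingers (208,240) stand in line with the channel's open end (225,285), short of the carrier. I lower 4 mm and push.

```bash

python3 -m handwheel '{"slide":[[0,0,0.4],[0.5,0,0],[0.5,0,0],[0.5,0,0],[0.4,0,0],[0.4,0,0],[0.4,0,0],[0.4,0,0]],"twist":[[0,0,0],[0,0,0],[0,0,0],[0,0,0],[0,0,0],[0,0,0],[0,0,0],[0,0,0]],"jaw":[0,0,0,0,0,0,0,0]}'
python3 -m handwheel '{"slide":[[0.4,0,0],[0.4,0,0],[0.4,0,0],[0.4,0,0],[0.3,0,0],[0.3,0,0],[0.3,0,0],[0.2,0,0]],"twist":[[0,0,0],[0,0,0],[0,0,0],[0,0,0],[0,0,0],[0,0,0],[0,0,0],[0,0,0]],"jaw":[0,0,0,0,0,0,0,0]}'
```

```text
time: 3.48
eef_pos: [0.4568, -0.0571, 0.0303]
tool_rot: [[0.982, -0.188, -0.001], [-0.188, -0.982, 0.0], [-0.001, 0.0, -1.0]]
wrist_force: [-1.6, 0.6, 0.6]
opening: -0.0002
grasp_force: 1.2
time: 4.15
eef_pos: [0.4836, -0.0622, 0.0303]
tool_rot: [[0.982, -0.188, 0.0], [-0.188, -0.982, -0.0], [0.0, -0.0, -1.0]]
wrist_force: [-0.9, -0.7, -1.5]
opening: -0.0001
grasp_force: 0.5
```

```bash

python3 -m handwheel '{"slide":[[0.15,0,0],[0.15,0,0],[0.15,0,0],[0.15,0,0],[0.15,0,0],[0.15,0,0],[0,0,0],[0,0,0]],"twist":[[0,0,0],[0,0,0],[0,0,0],[0,0,0],[0,0,0],[0,0,0],[0,0,0],[0,0,0]],"jaw":[0,0,0,0,0,0,0,0]}'
python3 -m handwheel '{"slide":[[0.1,0,0],[0,0,0],[0.1,0,0],[0,0,0],[0.1,0,0],[0,0,0],[0,0,0],[0,0,0]],"twist":[[0,0,0],[0,0,0],[0,0,0],[0,0,0],[0,0,0],[0,0,0],[0,0,0],[0,0,0]],"jaw":[0,0,0,0,0,0,0,0]}'
```

```text
time: 4.82
eef_pos: [0.4925, -0.0639, 0.0304]
tool_rot: [[0.982, -0.188, 0.001], [-0.188, -0.982, -0.0], [0.001, -0.0, -1.0]]
wrist_force: [0.2, -0.3, -0.2]
opening: -0.0003
grasp_force: 0.0
time: 5.48
eef_pos: [0.4931, -0.064, 0.0301]
tool_rot: [[0.982, -0.188, -0.004], [-0.188, -0.982, 0.001], [-0.004, 0.0, -1.0]]
wrist_force: [-6.9, 1.2, 5.6]
opening: -0.0
grasp_force: 3.4
```

```bash

python3 -m handwheel '{"slide":[[0.1,0,0],[0,0,0],[0.1,0,0],[0,0,0],[0,0,0],[0,0,0],[0,0,0],[0,0,0]],"twist":[[0,0,0],[0,0,0],[0,0,0],[0,0,0],[0,0,0],[0,0,0],[0,0,0],[0,0,0]],"jaw":[0,0,0,0,0,0,0,0]}'
python3 - <<'E'
from h import *
save("scene","s2.png",(190,150,320,260),6)
E
```

```text
time: 6.15
eef_pos: [0.4932, -0.0641, 0.0299]
tool_rot: [[0.982, -0.188, -0.007], [-0.188, -0.982, 0.001], [-0.007, 0.0, -1.0]]
wrist_force: [-11.2, 2.7, 9.5]
opening: 0.0
grasp_force: 5.7
```

View pics/s2.png

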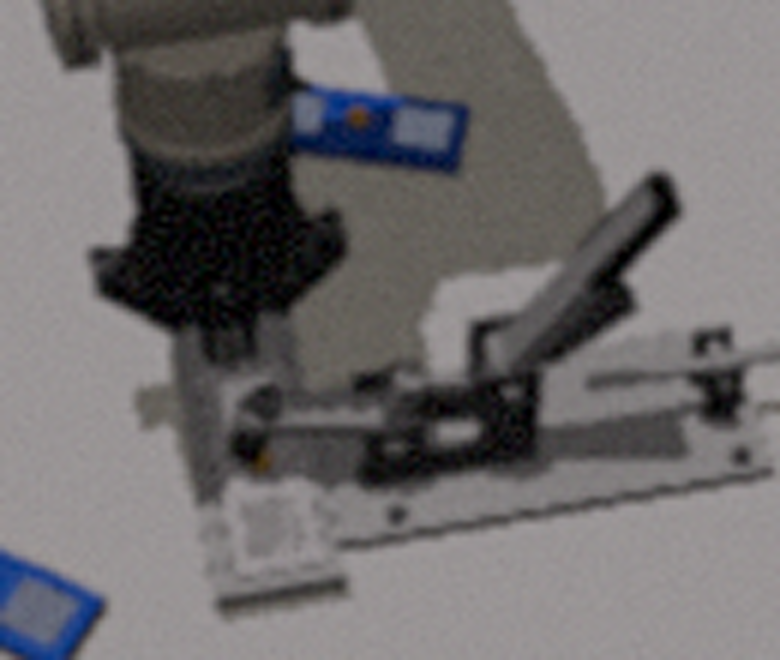

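The brass plug (262,460) is now under the jaw pad, and the carrier's end is at the stop (280,580), so the carrier is home. Next: back off, rise, and move to the −y side of the raised handle.

```bash

python3 -m handwheel '{"slide":[[-0.5,0,0],[-0.5,0,0],[-0.5,0,0],[0,0,-3],[0,0,-4],[0,0,-4],[0,0,-4],[0,0,-2.5]],"twist":[[0,0,0],[0,0,0],[0,0,0],[0,0,0],[0,0,0],[0,0,0],[0,0,0],[0,0,0]],"jaw":[0,0,0,0,0,0,0,0]}'
python3 -m handwheel '{"slide":[[2,-3,0],[2,-3,0],[2,-3,0],[2,-3,0],[0.2,-0.8,0],[0,0,1.1],[0,0,0],[0,0,0]],"twist":[[0,0,0],[0,0,0],[0,0,0],[0,0,0],[0,0,0],[0,0,0],[0,0,0],[0,0,0]],"jaw":[0,0,0,0,0,0,0,0]}'
python3 - <<'E'
from h import *
save("top","t3.png",(180,120,320,225),5.5)
E
```

```text
time: 6.87
eef_pos: [0.4836, -0.0621, 0.2092]
tool_rot: [[0.982, -0.188, 0.005], [-0.188, -0.982, -0.001], [0.005, -0.0, -1.0]]
wrist_force: [1.1, -0.0, 0.4]
opening: -0.0002
grasp_force: 0.0
time: 7.53
eef_pos: [0.5848, 0.0476, 0.1929]
tool_rot: [[0.982, -0.188, -0.003], [-0.188, -0.982, -0.0], [-0.003, 0.001, -1.0]]
wrist_force: [-0.2, 0.1, 0.8]
opening: -0.0
grasp_force: 0.0
```

View pics/t3.png

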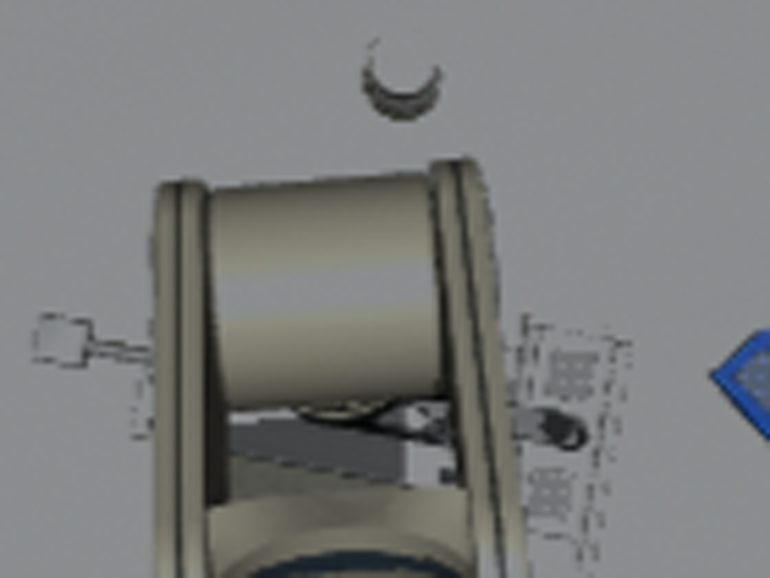

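The carrier's near edge is close to the stop (top crop 560,335), so it is seated. The jaw head (560,428) is still up. Now I sweep the handle along its arc.

```bash

python3 -m handwheel '{"slide":[[0,-0.7,0],[0,-0.7,0],[0,-0.7,-0.1],[0,-0.6,-0.1],[0,-0.5,0.25],[0,-0.5,0.25],[0,-0.5,0.3],[0,-0.5,0.3]],"twist":[[0,0,0],[0,0,0],[0,0,0],[0,0,0],[0,0,0],[0,0,0],[0,0,0],[0,0,0]],"jaw":[0,0,0,0,0,0,0,0]}'
python3 -m handwheel '{"slide":[[0,-0.46,0.35],[0,-0.45,0.35],[0,-0.42,0.4],[0,-0.42,0.4],[0,-0.38,0.44],[0,-0.38,0.44],[0,-0.33,0.47],[0,-0.33,0.47]],"twist":[[0,0,0],[0,0,0],[0,0,0],[0,0,0],[0,0,0],[0,0,0],[0,0,0],[0,0,0]],"jaw":[0,0,0,0,0,0,0,0]}'
```

```text
time: 8.25
eef_pos: [0.5956, 0.0952, 0.185]
tool_rot: [[0.982, -0.187, -0.0], [-0.187, -0.982, -0.0], [-0.0, 0.0, -1.0]]
wrist_force: [0.2, -0.7, 0.4]
opening: -0.0002
grasp_force: 0.3
time: 8.92
eef_pos: [0.6018, 0.1261, 0.1518]
tool_rot: [[0.982, -0.188, 0.001], [-0.188, -0.982, 0.0], [0.001, -0.0, -1.0]]
wrist_force: [0.1, 0.3, 3.0]
opening: -0.0
grasp_force: 1.1
```

```bash

python3 -m handwheel '{"slide":[[0,-0.28,0.5],[0,-0.28,0.5],[0,-0.23,0.52],[0,-0.23,0.53],[0,0,0],[0,0,0],[0,0,0],[0,0,0]],"twist":[[0,0,0],[0,0,0],[0,0,0],[0,0,0],[0,0,0],[0,0,0],[0,0,0],[0,0,0]],"jaw":[0,0,0,0,0,0,0,0]}'
python3 -m handwheel '{"slide":[[0,-0.17,0.4],[0,-0.17,0.4],[0,0,0.3],[0,0,0],[0,0,0],[0,0,0],[0,0,0],[0,0,0]],"twist":[[0,0,0],[0,0,0],[0,0,0],[0,0,0],[0,0,0],[0,0,0],[0,0,0],[0,0,0]],"jaw":[0,0,0,0,0,0,0,0]}'
```

```text
time: 9.58
eef_pos: [0.6041, 0.1365, 0.1329]
tool_rot: [[0.982, -0.188, 0.002], [-0.188, -0.982, 0.001], [0.002, -0.001, -1.0]]
wrist_force: [-2.5, 3.3, 13.1]
opening: -0.0001
grasp_force: 5.7
time: 10.25
eef_pos: [0.605, 0.14, 0.1212]
tool_rot: [[0.982, -0.188, 0.002], [-0.188, -0.982, 0.001], [0.002, -0.002, -1.0]]
wrist_force: [-0.9, 2.3, 6.7]
opening: 0.0002
grasp_force: 2.8
```

```bash

for i in 1; do python3 -m handwheel '{"slide":[[0,-0.06,0.3],[0,0,0.2],[0,0,0],[0,0,0],[0,0,0],[0,0,0],[0,0,0],[0,0,0]],"twist":[[0,0,0],[0,0,0],[0,0,0],[0,0,0],[0,0,0],[0,0,0],[0,0,0],[0,0,0]],"jaw":[0,0,0,0,0,0,0,0]}' | grep -E "eef|wrist"
python3 -m handwheel '{"slide":[[0,-0.05,0.3],[0,0,0],[0,0,0],[0,0,0],[0,0,0],[0,0,0],[0,0,0],[0,0,0]],"twist":[[0,0,0],[0,0,0],[0,0,0],[0,0,0],[0,0,0],[0,0,0],[0,0,0],[0,0,0]],"jaw":[0,0,0,0,0,0,0,0]}' | grep -E "eef|wrist"
done
```

```text
eef_pos: [0.6052, 0.1406, 0.1163]
wrist_force: [1.1, 2.7, 6.2]
eef_pos: [0.6053, 0.1411, 0.1132]
wrist_force: [0.6, 3.1, 6.2]
```

```bash

python3 -m handwheel '{"slide":[[0,-0.05,0.3],[0,0,0.2],[0,0,0],[0,0,0],[0,0,0],[0,0,0],[0,0,0],[0,0,0]],"twist":[[0,0,0],[0,0,0],[0,0,0],[0,0,0],[0,0,0],[0,0,0],[0,0,0],[0,0,0]],"jaw":[0,0,0,0,0,0,0,0]}' | grep -E "eef|wrist"
python3 -m handwheel '{"slide":[[0,0,0.3],[0,0,0],[0,0,0],[0,0,0],[0,0,0],[0,0,0],[0,0,0],[0,0,0]],"twist":[[0,0,0],[0,0,0],[0,0,0],[0,0,0],[0,0,0],[0,0,0],[0,0,0],[0,0,0]],"jaw":[0,0,0,0,0,0,0,0]}' | grep -E "eef|wrist"
```

```text
eef_pos: [0.6053, 0.1412, 0.108]
wrist_force: [1.0, 4.6, 4.9]
eef_pos: [0.6047, 0.1407, 0.1048]
wrist_force: [2.7, 2.0, 5.2]
```

```bash

python3 -m handwheel '{"slide":[[0,0,0.3],[0,0,0.1],[0,0,0],[0,0,0],[0,0,0],[0,0,0],[0,0,0],[0,0,0]],"twist":[[0,0,0],[0,0,0],[0,0,0],[0,0,0],[0,0,0],[0,0,0],[0,0,0],[0,0,0]],"jaw":[0,0,0,0,0,0,0,0]}' | grep -E "eef|wrist"
python3 -m handwheel '{"slide":[[0,0,0.3],[0,0,0],[0,0,0],[0,0,0],[0,0,0],[0,0,0],[0,0,0],[0,0,0]],"twist":[[0,0,0],[0,0,0],[0,0,0],[0,0,0],[0,0,0],[0,0,0],[0,0,0],[0,0,0]],"jaw":[0,0,0,0,0,0,0,0]}' | grep -E "eef|wrist"
python3 -m handwheel '{"slide":[[0,0,0.2],[0,0,0],[0,0,0],[0,0,0],[0,0,0],[0,0,0],[0,0,0],[0,0,0]],"twist":[[0,0,0],[0,0,0],[0,0,0],[0,0,0],[0,0,0],[0,0,0],[0,0,0],[0,0,0]],"jaw":[0,0,0,0,0,0,0,0]}' | grep -E "eef|wrist"
```

```text
eef_pos: [0.604, 0.1405, 0.1004]
wrist_force: [1.4, 0.9, 1.3]
eef_pos: [0.6042, 0.1406, 0.0975]
wrist_force: [-0.7, 0.0, 0.1]
eef_pos: [0.6043, 0.1406, 0.0956]
wrist_force: [-0.3, 0.6, -0.3]
```

```bash

python3 -m handwheel '{"slide":[[0,0,0.2],[0,0,0],[0,0,0],[0,0,0],[0,0,0],[0,0,0],[0,0,0],[0,0,0]],"twist":[[0,0,0],[0,0,0],[0,0,0],[0,0,0],[0,0,0],[0,0,0],[0,0,0],[0,0,0]],"jaw":[0,0,0,0,0,0,0,0]}' | grep -E "eef|wrist"
python3 -m handwheel '{"slide":[[0,0,0.2],[0,0,0],[0,0,0],[0,0,0],[0,0,0],[0,0,0],[0,0,0],[0,0,0]],"twist":[[0,0,0],[0,0,0],[0,0,0],[0,0,0],[0,0,0],[0,0,0],[0,0,0],[0,0,0]],"jaw":[0,0,0,0,0,0,0,0]}' | grep -E "eef|wrist"
```

```text
eef_pos: [0.6044, 0.1407, 0.0936]
wrist_force: [-0.1, -0.1, -0.3]
eef_pos: [0.6044, 0.1407, 0.0916]
wrist_force: [0.4, -0.6, -0.4]
```

```bash

python3 -m handwheel '{"slide":[[0,0,0.15],[0,0,0],[0,0,0],[0,0,0],[0,0,0],[0,0,0],[0,0,0],[0,0,0]],"twist":[[0,0,0],[0,0,0],[0,0,0],[0,0,0],[0,0,0],[0,0,0],[0,0,0],[0,0,0]],"jaw":[0,0,0,0,0,0,0,0]}' | grep -E "eef|wrist"
python3 -m handwheel '{"slide":[[0,0,0.15],[0,0,0],[0,0,0],[0,0,0],[0,0,0],[0,0,0],[0,0,0],[0,0,0]],"twist":[[0,0,0],[0,0,0],[0,0,0],[0,0,0],[0,0,0],[0,0,0],[0,0,0],[0,0,0]],"jaw":[0,0,0,0,0,0,0,0]}' | grep -E "eef|wrist"
```

```text
eef_pos: [0.6045, 0.1407, 0.0902]
wrist_force: [-0.7, -0.4, 0.8]
eef_pos: [0.6046, 0.1407, 0.0897]
wrist_force: [-2.6, -0.6, 10.5]
```

The force fell to nothing and then rose hard at a tip height of about 76 mm, so the handle is over centre and on its stop. I take the hand off, let it grip, and move above the tab.

```bash

python3 -m handwheel '{"slide":[[0,0,-1],[0,0,-1],[0,0,-1],[0,0,0],[0,0,0],[0,0,0],[0,0,0],[0,0,0]],"twist":[[0,0,0],[0,0,0],[0,0,0],[0,0,0],[0,0,0],[0,0,0],[0,0,0],[0,0,0]],"jaw":[0,0,0,0,0,0,0,0]}'
python3 -m handwheel '{"slide":[[0.1,-2,0],[0.1,-2,0],[0,-2,0],[0,-2,0],[0,-0.3,0],[0,0,0],[0,0,0],[0,0,0]],"twist":[[0,0,0],[0,0,0],[0,0,0],[0,0,0],[0,0,0],[0,0,0],[0,0,0],[0,0,0]],"jaw":[0,0,0,0,0,0,0,0]}'
python3 -m handwheel '{"slide":[[0,0,1],[0,0,1],[0,0,1],[0,0,1],[0,0,0.5],[0,0,0],[0,0,0],[0,0,0]],"twist":[[0,0,0],[0,0,0],[0,0,0],[0,0,0],[0,0,0],[0,0,0],[0,0,0],[0,0,0]],"jaw":[0,0,0,0,0,0,0,0]}'
python3 - <<'E'
from h import *
save("scene","s4.png",(210,140,345,245),5.8)
E
```

```text
time: 18.25
eef_pos: [0.604, 0.1406, 0.1181]
tool_rot: [[0.982, -0.188, -0.001], [-0.188, -0.982, -0.0], [-0.001, 0.0, -1.0]]
wrist_force: [-1.5, -0.6, -0.7]
opening: -0.0003
grasp_force: 0.0
time: 18.92
eef_pos: [0.6214, 0.2209, 0.1182]
tool_rot: [[0.982, -0.188, -0.001], [-0.188, -0.982, -0.001], [-0.001, 0.001, -1.0]]
wrist_force: [0.1, -0.4, 0.3]
opening: 0.0002
grasp_force: 0.0
time: 19.58
eef_pos: [0.6222, 0.2219, 0.0738]
tool_rot: [[0.982, -0.188, 0.0], [-0.188, -0.982, 0.0], [0.0, -0.0, -1.0]]
wrist_force: [0.1, 0.3, 0.0]
opening: 0.0003
grasp_force: 0.0
```

View pics/s4.png

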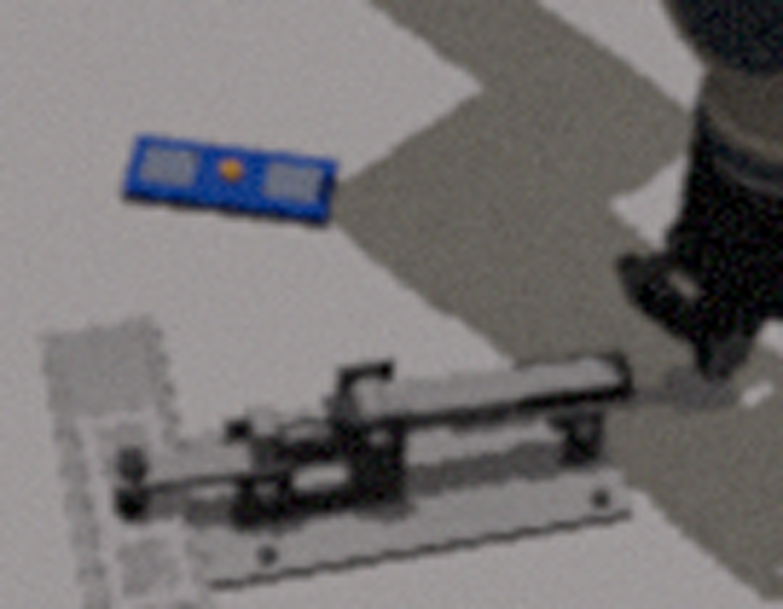

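The handle lies level (360–630, 385), the jaw is down, and the hand is over the tab (745,390). The gripper's knuckle (640,270) reaches towards the handle's swing, so I turn the hand 90° before pressing.

```bash
python3 -c "
from h import *
print(manip.get_obs()['qpos'])"
```

```text
[3.24632170e-01 6.87638802e-01 1.63062237e+00 1.86191150e-05
 8.22469245e-01 2.08417282e+00]
```

```bash

python3 -m handwheel '{"slide":[[0,0,-0.5],[0,0,-0.5],[0,0,0],[0,0,0],[0,0,0],[0,0,0],[0,0,0],[0,0,0]],"twist":[[0,0,-7],[0,0,-7],[0,0,-7],[0,0,-7],[0,0,-7],[0,0,-7],[0,0,-7],[0,0,-7]],"jaw":[0,0,0,0,0,0,0,0]}' | grep -E "eef"
python3 -m handwheel '{"slide":[[0,0,0],[0,0,0],[0,0,0],[0,0,0],[0,0,0],[0,0,0.7],[0,0,0.8],[0,0,0]],"twist":[[0,0,-7],[0,0,-7],[0,0,-7],[0,0,-7],[0,0,-6],[0,0,0],[0,0,0],[0,0,0]],"jaw":[0,0,0,0,0,0,0,0]}'
python3 -m handwheel '{"slide":[[0,0,0.3],[0,0,0.3],[0,0,0.3],[0,0,0.3],[0,0,0.3],[0,0,0],[0,0,0],[0,0,0]],"twist":[[0,0,0],[0,0,0],[0,0,0],[0,0,0],[0,0,0],[0,0,0],[0,0,0],[0,0,0]],"jaw":[0,0,0,0,0,0,0,0]}'
```

```text
eef_pos: [0.6223, 0.222, 0.0844]
time: 20.97
eef_pos: [0.6209, 0.2215, 0.067]
tool_rot: [[0.191, 0.982, -0.002], [0.982, -0.191, -0.001], [-0.001, -0.002, -1.0]]
wrist_force: [0.2, -0.2, -1.6]
opening: 0.0002
grasp_force: 0.0
time: 21.63
eef_pos: [0.6219, 0.2218, 0.0537]
tool_rot: [[0.188, 0.982, -0.0], [0.982, -0.188, -0.0], [-0.0, -0.0, -1.0]]
wrist_force: [-0.8, -0.4, 1.7]
opening: -0.0001
grasp_force: 0.6
```

```bash
cat > d.py <<'E'
from h import *
a=cv2.imread("pics/full_s4.png").astype(int)[170:260,210:322];b=imaging.get_image("scene")[...,::-1].astype(int)[170:260,210:322]
m=abs(a-b).sum(2)>90;p=np.argwhere(m);print("diff",m.sum(),(p.min(0)+[170,210]) if len(p) else "",manip.get_obs()["wrist_force"].round(1))
E
python3 -m handwheel '{"slide":[[0,0,0.3],[0,0,0],[0,0,0.3],[0,0,0],[0,0,0],[0,0,0],[0,0,0],[0,0,0]],"twist":[[0,0,0],[0,0,0],[0,0,0],[0,0,0],[0,0,0],[0,0,0],[0,0,0],[0,0,0]],"jaw":[0,0,0,0,0,0,0,0]}' | grep -E "eef|wrist"
python3 d.py
python3 -m handwheel '{"slide":[[0,0,0.3],[0,0,0],[0,0,0.2],[0,0,0],[0,0,0],[0,0,0],[0,0,0],[0,0,0]],"twist":[[0,0,0],[0,0,0],[0,0,0],[0,0,0],[0,0,0],[0,0,0],[0,0,0],[0,0,0]],"jaw":[0,0,0,0,0,0,0,0]}' | grep -E "eef|wrist"
python3 d.py
```

```text
eef_pos: [0.6221, 0.2218, 0.0477]
wrist_force: [0.1, -1.2, 1.7]
diff 690 [170 228] [-0.4 -1.8  2.3]
eef_pos: [0.622, 0.2219, 0.0427]
wrist_force: [1.0, 0.3, 1.7]
diff 709 [170 228] [0.5 0.9 1.1]
```

```bash

python3 -m handwheel '{"slide":[[0,0,0.2],[0,0,0],[0,0,0.2],[0,0,0],[0,0,0],[0,0,0],[0,0,0],[0,0,0]],"twist":[[0,0,0],[0,0,0],[0,0,0],[0,0,0],[0,0,0],[0,0,0],[0,0,0],[0,0,0]],"jaw":[0,0,0,0,0,0,0,0]}' | grep -E "eef|wrist"
python3 d.py
python3 -m handwheel '{"slide":[[0,0,0.2],[0,0,0],[0,0,0.2],[0,0,0],[0,0,0],[0,0,0],[0,0,0],[0,0,0]],"twist":[[0,0,0],[0,0,0],[0,0,0],[0,0,0],[0,0,0],[0,0,0],[0,0,0],[0,0,0]],"jaw":[0,0,0,0,0,0,0,0]}' | grep -E "eef|wrist"
python3 d.py
```

```text
eef_pos: [0.6219, 0.2218, 0.0387]
wrist_force: [0.6, -0.8, 2.0]
diff 729 [170 228] [0.3 0.5 1.8]
eef_pos: [0.6219, 0.2219, 0.0347]
wrist_force: [-0.4, 0.9, 2.0]
diff 751 [170 228] [0.9 1.4 2.4]
```

```bash
python3 -c "
from h import *
save('scene','s5.png',(210,140,345,245),5.8)"
```

```text
(no output)
```

View pics/s5.png

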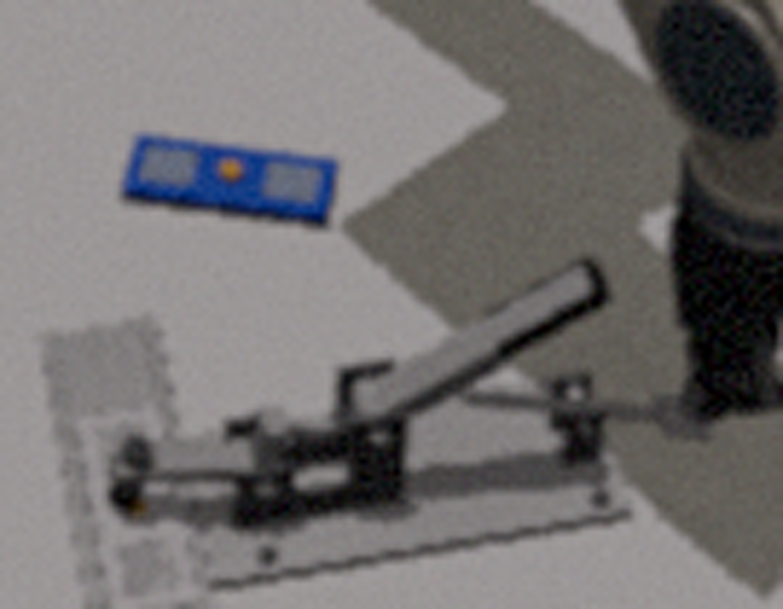

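The clamp has sprung open: handle raised (tip 595,275), jaw lifted off the plug (130,505), lever still pressed. I let go, retreat, and check the handle's height against the projection.

```bash

python3 -m handwheel '{"slide":[[0,0,-0.6],[0,0,-0.6],[0,0,-0.6],[0.3,0,-1],[0.5,0,-1.5],[0.5,0,-2],[1,0,-2],[0,0,-1]],"twist":[[0,0,0],[0,0,0],[0,0,0],[0,0,0],[0,0,0],[0,0,0],[0,0,0],[0,0,0]],"jaw":[0,0,0,0,0,0,0,0]}'
python3 -m handwheel '{"slide":[[0,0,0],[0,0,0],[0,0,0],[0,0,0],[0,0,0],[0,0,0],[0,0,0],[0,0,0]],"twist":[[0,0,0],[0,0,0],[0,0,0],[0,0,0],[0,0,0],[0,0,0],[0,0,0],[0,0,0]],"jaw":[0,0,0,0,0,0,0,0]}' | grep -E "wrist"
python3 - <<'E'
from h import *
save("scene","s6.png",(210,140,345,245),5.8)
for th in(0,.3,.4,.5,.6,.7):
    y,z=130*np.cos(th)-7*np.sin(th),75+130*np.sin(th)+7*np.cos(th)
    p=np.array([.587+.187*y/1e3,.043+.982*y/1e3,z/1e3]);print(th,((proj("scene",p)-[210,140])*5.8).round())
a=cv2.imread("pics/full_s6.png").astype(int);b=cv2.imread("pics/full_s5.png").astype(int)
print("handle moved since s5?",(abs(a-b).sum(2)>90)[175:225,270:318].sum(), "carrier",(abs(a-b).sum(2)>90)[195:250,215:250].sum())
E
```

```text
time: 25.22
eef_pos: [0.6277, 0.2461, 0.131]
tool_rot: [[0.187, 0.982, 0.004], [0.982, -0.187, 0.002], [0.002, 0.004, -1.0]]
wrist_force: [1.1, -0.4, 0.6]
opening: 0.0003
grasp_force: 0.0
wrist_force: [-0.2, 0.6, 0.6]
0 [621. 351.]
0.3 [615. 307.]
0.4 [608. 294.]
0.5 [598. 281.]
0.6 [586. 270.]
0.7 [571. 260.]
handle moved since s5? 255 carrier 0
```

View pics/s6.png

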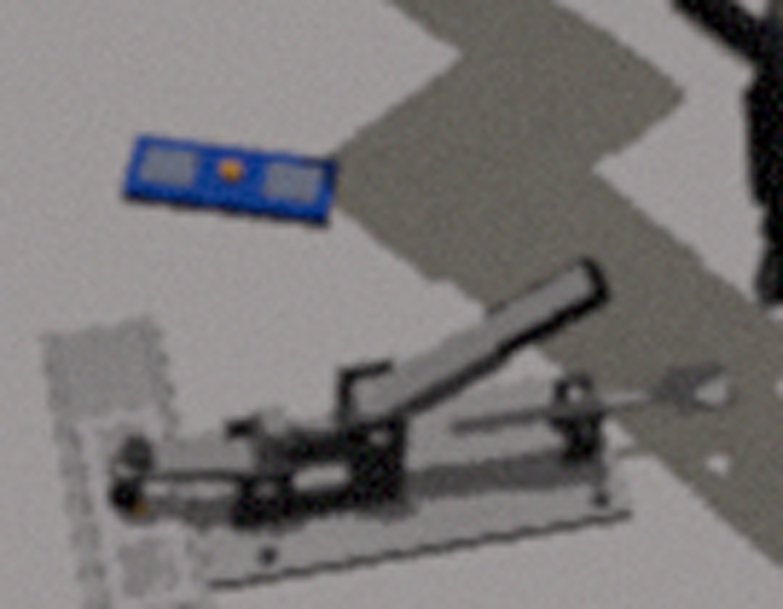

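The handle stands at about 0.6 rad, so its pushing point is about 145 mm up, well over the 117 mm needed. The lever is back up and the carrier is unmoved. I hand in.

```bash
python3 -c "
from station import manip
print(manip.hand_in())"
```

```text
the job is handed in; nothing more can be done
None
```

I handed the job in without seeing a verdict: the carrier is against the stop, the clamp locked over centre and gripped hands-off for over a second, the lever sprang it open, and it is left open; I did not measure the plug's flushness.

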